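# Start a pipette leak test

## Task

Run the leak test on the pipette that stands clamped in the tester: using only the fingertips, push the red rocker of the power strip fully on, then press the blue key on the tester fully in (it stays in), and only then push the pipette's plunger down to its stop and finish while still holding it down there with the fingers. Grasp and lift nothing; leave the other keys, the grey rocker, the loose things and the power strip where they are.

Things in the scene. Friction and masses are not known exactly. Their poses are not given: they have to be found in the camera images.
- tester: pipette leak tester, fixed white box 200 (x) x 280 (y) x 50 mm tall; origin: centre of its underside. Three round keys on top at local y -80, x -55, 0, +55 mm (colours in any order). At local (0, 85) a blue pipette is clamped upright: handle radius 16, its top 221 mm above the table, finger rest out to local x -33; steel post 175 mm tall at local (50, 85). Display 6 mm high at (45, 0).
- plunger_top (a point): centre of the top face of the clamped pipette's plunger, a white disc 22 mm across on a thin steel rod, 251 mm above the table when up; it moves straight down when pushed
- plunger (a joint): how far the pipette's plunger is pushed down: 0 = up, 0.014 m = at its stop. A spring pushes it back up with 2 N at the top growing to 8 N at the stop; it does not latch.
- key_blue_top (a point): centre of the top face of the BLUE start key, a round key 26 mm across whose top is 68 mm above the table (18 mm above the tester) when out, in an aluminium collar 38 mm across and 7 mm high; pressed straight down
- key_blue (a joint): travel of the blue key: 0 = out, 0.006 m = fully in. Latching: it resists with about 3.5 N and stays in where it was pushed to.
- key_orange_top (a point): centre of the top face of the ORANGE key (same size and action as the blue one); to be left alone
- key_orange (a joint): travel of the orange key: 0 = out, 0.006 m = fully in
- key_black_top (a point): centre of the top face of the BLACK key (same size and action as the blue one); to be left alone
- key_black (a joint): travel of the black key: 0 = out, 0.006 m = fully in
- strip: loose white power strip, 260 (its x) x 66 (its y) x 35 mm tall, 0.6 kg, lying flat; origin at the centre of its underside. It carries the red rocker at local x = -90 mm, a grey rocker at local x = -30 mm and two round sockets at +35 and +90 mm.
- rocker_red_end (a point): point near the raised end (strip +y) of the RED rocker's top, 26 mm wide (strip x), 46 mm long (strip y), on a pin along strip x, mid-width, 37 mm above the table. Off: point is 15 mm to strip +y of the pin, 51 mm above the table; on: 19 mm and 44 mm. Push this end straight down, best 19 to 21 mm from the pin, so a flat fingertip clears the rocker's middle (46 mm above the table).
- rocker_red (a joint): red rocker: 0 = off (strip +y end raised), 0.4 rad = fully on (strip -y end raised). It resists with about 3 N at its end and stays where it is left.
- rocker_grey_end (a point): the same point on the GREY rocker beside it; to be left alone
- rocker_grey (a joint): grey rocker: 0 = off, 0.4 rad = on
- pipette_a: bystander: loose blue and white pipette lying in front of the tester, about 220 x 36 x 24 mm along its x; origin under its middle
- pipette_b: bystander: same, lying left of the tester
- pipette_c: bystander: same, lying right of the power strip
- tiprack: bystander: loose blue rack of white tips, 120 x 85 x 45 mm; origin at the centre of its underside
- jar: bystander: loose small amber jar with a white cap, 38 mm across, 32 mm tall, standing on top of the tester towards its local -x edge, between the keys and the pipette; origin at the centre of its underside
- driver: bystander: loose screwdriver 160 mm long lying on the table
- adapter: bystander: loose black power adapter, 75 x 45 x 30 mm; origin at the centre of its underside

How it is judged (in metres and radians):
On the way, in this order (a step that is already met when the one before it is completed fails the run):
1. the red rocker is pushed on (value of joint rocker_red above 0.28 rad), for 0.1 s.
2. the blue key is pressed in (value of joint key_blue above 0.0042 m), for 0.1 s.
3. the plunger is pushed down to its stop by the fingers (value of joint plunger above 0.0115 m and contact force between the fingers and plunger above 1 N), for 0.3 s.
At the end, for the whole second after the job is handed in: Red rocker past 0.28 of 0.40 rad, blue key past 4.2 of 6 mm, plunger within 2.5 mm of its stop and pressed by the fingers with over 1 N; other keys under 2 mm, grey rocker under 0.12 rad, strip and loose things within 30 mm of their start (all of step 3 and value of joint rocker_red above 0.28 rad and value of joint key_blue above 0.0042 m and value of joint each of key_orange, key_black below 0.002 m and value of joint rocker_grey below 0.12 rad and distance of each of strip, pipette_a, pipette_b, pipette_c, tiprack, jar, driver, adapter from where it was at the start of the episode below 0.03 m); the arm keeps its last pose, push and grip.
It fails at once if the blue key is pressed before the red rocker is on (value of joint key_blue above 0.003 m and value of joint rocker_red below 0.2 rad).
It fails at once if the plunger is pushed before the blue key is in (value of joint plunger above 0.005 m and value of joint key_blue below 0.003 m).
It fails at once if the orange key, the black key or the grey rocker is operated (value of joint any of key_orange, key_black above 0.003 m or value of joint rocker_grey above 0.2 rad).
It fails at once if the power strip is lifted, tipped or pushed away (height (world z) of strip above 0.01 m or angle between strip's own z axis and vertical above 0.15 rad or distance of strip from where it was at the start of the episode above 0.04 m).
It fails at once if a bystander is lifted, carried or knocked away (distance of any of pipette_a, pipette_b, pipette_c, tiprack, jar, driver, adapter from where it was at the start of the episode above 0.04 m).
It also fails if it takes over 45 s, if anything falls off the work surface, if the arm or the gripper's body presses on something with over 40 N, if the wrist force passes 120 N, or if a joint passes its speed limit or range.

## Robot

A 6-joint arm with a two-finger parallel gripper is mounted at the origin on the work surface. World frame = base frame: x ahead of the robot, y to its left, z up, the work surface at z = 0. Lengths are in mm, angles in rad, forces in N, time in s.
With the tool pointing down it reaches from about 250 to 800 mm from the base axis. Payload 3.9 kg.
Tool frame: the origin (TCP) lies on the centre line of the jaws, within the pads' length; the fingertips stand bot.finger_overhang ahead of it and the grasp point (between the pads) lies 6 mm ahead of it (bot.finger_overhang is the distance from the TCP to the fingertips, in mm); y points along the fingers, x is the direction in which the jaws open and shut, and the axes are right-handed (so a half turn about y gives the same grasp; the last joint's range is limited). The gripper opens to 85 mm and grips with 20 to 120 N. Pads are 22 mm wide; open, the fingers measure 114 mm over their backs; the gripper's body (76 mm by 85 mm) begins 54 mm behind the grasp point. The pads swing forward as they close: fully open they stand 13 mm farther back than shut.
Start: joints at [1.103, 0.26, -0.138, 1.173, 0, 1.571], TCP at [236.729, 468.588, 234.004] pointing down, gripper open.
Joint ranges: [-2.78, 2.78], [-0.83, 1.72], [-1.28, 1.37], [-1.9, 2.12], [-1.57, 1.48], [-3.14, 3.14]. Speed limits (rad/s): [2.57, 2.57, 3.14, 3.14, 3.14, 3.14].

## Interface

Orientations are given as a rotation vector (axis times angle).
In Python, from workcell import bot gives the robot as it stands. The module is installed in compiled form; this text tells all that it offers.
- The arm moves only by the shell command python3 -m handwheel 'ROWS'. ROWS is JSON, a list of rows, each a list of 5 numbers: the shift along the tool's x, y, z normalised to -1 to 1, where 1 is 2 cm, then the turn about the tool's y normalised to -1 to 1, where 1 is 5 degrees, then the opening, from 0 (shut) to 1 (fully open). In form: [[x, y, z, spin, grip], ...]. A call has 1 to 8 rows; each row shifts and turns the pose as measured when the row begins, along the tool's axes as they then stand; what a row does not reach is not made up. A row lasts 1/12 s, in which the tool goes at most 41.7 mm and 7.16 degrees, less where a joint would pass 70% of its speed; a pose out of reach is approached as far as the arm can. A call with a number of a shift or a turn outside -1 to 1 is refused whole. A call with a gripper value outside its range is refused whole. The fingers move at their own pace and stop on an object; the grip force is fixed at half the most. Time passes only in rows, so rows that do not move let the fingers close. It gives the time, the measured TCP pose, the force and the opening at its end, in the units of the state.
- bot.state(): the state, without advancing time (a new reading comes with each control period).
- bot.capture(name): name is "scene" or "side" or "wrist"; returns (picture, depth): 420x560x3 uint8, blue, green, red; 420x560 float32, mm along the optical axis (not along the pixel's ray), 0 where there is no reading.
- bot.calibration(name): a dict with "mtx" (3x3 intrinsics, pixels), "pose" (4x4, takes a point from camera to world coordinates). Camera axes: x right, y down, z forward; pixel columns grow to the right and rows downward; lengths in mm; the calibration is good to about 2 mm. A picture is of the moment at which its call begins: read the wrist's pose just before it. calibration takes no time and is no camera call; for the wrist camera it gives the pose at the moment of the call.
- bot.finish_job(): hands the job in, once; it reports no verdict.
The state is a dict: "t": time; "q": joint angles; "qvel": joint speeds; "joint_torque": joint torques, N m; "tool_pos": TCP position; "orientation": TCP orientation; "ft_force": force on the tool from outside, world axes, zero at the start; "moment": the same for the moment, N m; "grip_width": finger opening in mm.
Only numpy, scipy, OpenCV 4.12 (cv2) and the standard library are available. Lean on these libraries where they do the work, as an engineer would, in place of code of your own. Each camera call takes 0.05 s, during which the arm holds its last target. There are 200 camera calls.

## Working session

There is one attempt and no reset: what is moved stays moved. The work goes in short steps, Python scripts to look and compute and a shell command to move; the robot and the scene stay as the last step left them, time stands still between calls to the robot, and variables do not carry over. Pictures are saved under pics/ and viewed, about 8 in all and at most 12, crops included, and the job is handed in when it is done.

```bash
mkdir -p pics; python3 - <<'E'
from workcell import bot
import cv2,numpy as np
s=bot.state();print(s['t'],s['tool_pos'],s['orientation'],s['grip_width'],bot.finger_overhang)
for n in("scene","side"):
    im,d=bot.capture(n);cv2.imwrite(f"pics/{n}0.png",im);np.savez(f"{n}0.npz",im=im,d=d,**bot.calibration(n));print(n,bot.calibration(n))
E
```

```text
0.0 [236.44536053 468.01592893 233.17113405] [-1.39592436 -0.85687197  0.85953103] 85.99238562024823 25.0
scene {'mtx': array([[526.64978514,   0.        , 278.89583029],
       [  0.        , 526.64978514, 213.12414539],
       [  0.        ,   0.        ,   1.        ]]), 'pose': array([[ 5.59719609e-01,  5.25861331e-01, -6.40455947e-01,
         1.47153606e+03],
       [ 8.28400463e-01, -3.75210208e-01,  4.15896589e-01,
        -6.15235739e+02],
       [-2.16016752e-02, -7.63339479e-01, -6.45636281e-01,
         1.09236422e+03],
       [ 0.00000000e+00,  0.00000000e+00,  0.00000000e+00,
         1.00000000e+00]])}
side {'mtx': array([[409.70655239,   0.        , 280.51569188],
       [  0.        , 409.70655239, 207.86738048],
       [  0.        ,   0.        ,   1.        ]]), 'pose': array([[ 8.74085762e-01, -3.68126973e-01,  3.16948912e-01,
         1.44248305e+02],
       [-4.85768478e-01, -6.64746415e-01,  5.67574831e-01,
        -7.67229182e+02],
       [ 1.75104818e-03, -6.50072869e-01, -7.59869856e-01,
         1.16902749e+03],
       [ 0.00000000e+00,  0.00000000e+00,  0.00000000e+00,
         1.00000000e+00]])}
```

View pics/scene0.png

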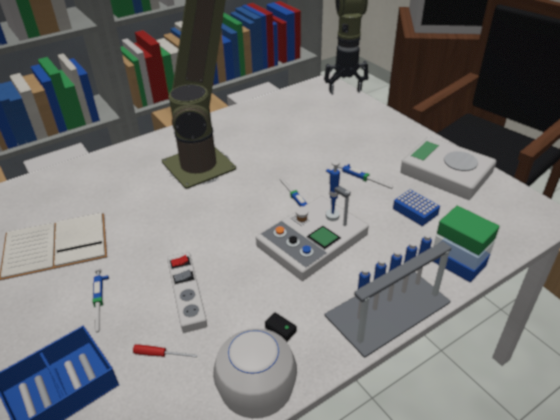

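View pics/side0.png

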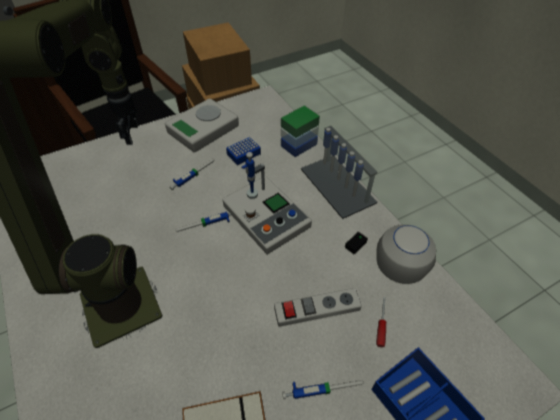

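The scene view shows the keys at orange (280,231), black (293,240) and blue (306,251), the red rocker at (180,262), the grey rocker at (183,277) and the plunger at about (335,165). In the side view blue is at (292,214), the red rocker at (289,309) and the plunger at about (249,155). Next I measure these with masks.

```bash
cat > h.py <<'E'
import numpy as np,cv2
def ray(c,uv):
    d=np.linalg.inv(c['mtx'])@[uv[0],uv[1],1.];R=c['pose'][:3,:3];return c['pose'][:3,3],R@d
def onz(c,uv,z):
    o,d=ray(c,uv);return o+d*(z-o[2])/d[2]
def proj(c,p):
    T=np.linalg.inv(c['pose']);q=c['mtx']@(T[:3,:3]@np.asarray(p,float)+T[:3,3]);return q[:2]/q[2]
def cross(c1,u1,c2,u2):
    o1,d1=ray(c1,u1);o2,d2=ray(c2,u2);d1/=np.linalg.norm(d1);d2/=np.linalg.norm(d2)
    t=np.linalg.lstsq(np.c_[d1,-d2],o2-o1,rcond=None)[0];a=o1+t[0]*d1;b=o2+t[1]*d2
    return (a+b)/2,np.linalg.norm(a-b)
def blobs(im,lo,hi,roi,mina=8):
    x0,y0,x1,y1=roi;hsv=cv2.cvtColor(im,cv2.COLOR_BGR2HSV)[y0:y1,x0:x1]
    m=cv2.inRange(hsv,lo,hi);n,l,st,ce=cv2.connectedComponentsWithStats(m)
    return [(st[i,4],(ce[i]+[x0,y0]).round(1),st[i,:4]+[x0,y0,0,0]) for i in range(1,n) if st[i,4]>=mina]
E
python3 - <<'E'
from h import *
S=np.load('scene0.npz');D=np.load('side0.npz')
rs={'S':{'blue':(295,242,316,262),'orange':(270,222,290,238),'red':(165,252,195,270)},'D':{'blue':(282,206,302,222),'orange':(256,222,276,236),'red':(278,298,300,322)}}
col={'blue':((100,90,70),(130,255,255)),'orange':((3,110,100),(22,255,255)),'red':((0,120,70),(10,255,255))}
zz={'blue':68,'orange':68,'red':46}
for k in col:
    b={}
    for n,c in(('S',S),('D',D)):
        bl=blobs(c['im'],*col[k],rs[n][k]);bl.sort(key=lambda t:-t[0]);print(k,n,bl[:2])
        if bl:b[n]=bl[0][1];print('  onz',onz(c,b[n],zz[k]).round(1))
    if len(b)==2:print('  cross',cross(S,b['S'],D,b['D']))
# strip top: depth points height map
for n,c in(('S',S),('D',D)):
    v,u=np.mgrid[:420,:560];d=c['d'];K=c['mtx'];P=np.stack([(u-K[0,2])/K[0,0]*d,(v-K[1,2])/K[1,1]*d,d],-1)@c['pose'][:3,:3].T+c['pose'][:3,3]
    np.save(n+'P.npy',P)
    roi=np.zeros_like(d,bool)
    if n=='S':roi[250:335,160:215]=1
    else:roi[285:325,265:370]=1
    m=roi&(d>0)&(abs(P[...,2]-36)<8)
    print(n,m.sum(),cv2.minAreaRect(P[m][:,:2].astype(np.float32)),np.median(P[m][:,2]))
    roi[:]=0
    if n=='S':roi[205:275,250:375]=1
    else:roi[180:255,215:320]=1
    m=roi&(d>0)&(abs(P[...,2]-50)<6)
    print(n,'tester',m.sum(),cv2.minAreaRect(P[m][:,:2].astype(np.float32)),np.median(P[m][:,2]))
a=cv2.resize(S['im'][150:310,160:380],None,fx=3.6,fy=3.6,interpolation=cv2.INTER_CUBIC)
cv2.imwrite('pics/c1.png',a)
b=cv2.resize(D['im'][140:330,210:370],None,fx=3.1,fy=3.1,interpolation=cv2.INTER_CUBIC)
cv2.imwrite('pics/c2.png',b)
E
```

```text
blue S [(np.int32(55), array([306.1, 248.6]), array([302, 245,   9,   8]))]
  onz [626.2  20.7  68. ]
blue D [(np.int32(39), array([291.8, 211.8]), array([289, 209,   7,   7]))]
  onz [629.3  20.1  68. ]
  cross (array([628.3400124 ,  18.84709131,  70.33312807]), np.float64(0.6417028998941761))
orange S [(np.int32(46), array([279.5, 229.7]), array([276, 227,   8,   7]))]
  onz [518.2   4.3  68. ]
orange D [(np.int32(40), array([266.2, 227.2]), array([263, 224,   8,   7]))]
  onz [518.9   3.2  68. ]
  cross (array([518.84752387,   3.48704621,  68.39956008]), np.float64(1.009420500399686))
red S [(np.int32(115), array([179.2, 261.1]), array([171, 256,  17,  11]))]
  onz [ 443.7 -284.3   46. ]
red D [(np.int32(125), array([288.8, 308.8]), array([284, 302,  11,  15]))]
  onz [ 442.  -286.3   46. ]
  cross (array([ 442.4640937 , -284.66725786,   44.37506578]), np.float64(1.6979870186732615))
S 1594 ((527.9380493164062, -310.0881652832031), (65.82697296142578, 265.1375427246094), 72.93340301513672) 35.95573506184803
S tester 3377 ((561.85791015625, 90.37430572509766), (203.50267028808594, 282.0408020019531), 8.442017555236816) 50.89055648977978
D 1502 ((528.6690673828125, -310.37091064453125), (68.3233413696289, 259.4256591796875), 73.00312805175781) 36.70026703488247
D tester 2480 ((561.3759765625, 89.45654296875), (201.9908905029297, 283.3724060058594), 8.047690391540527) 51.938849723644125
```

View pics/c1.png

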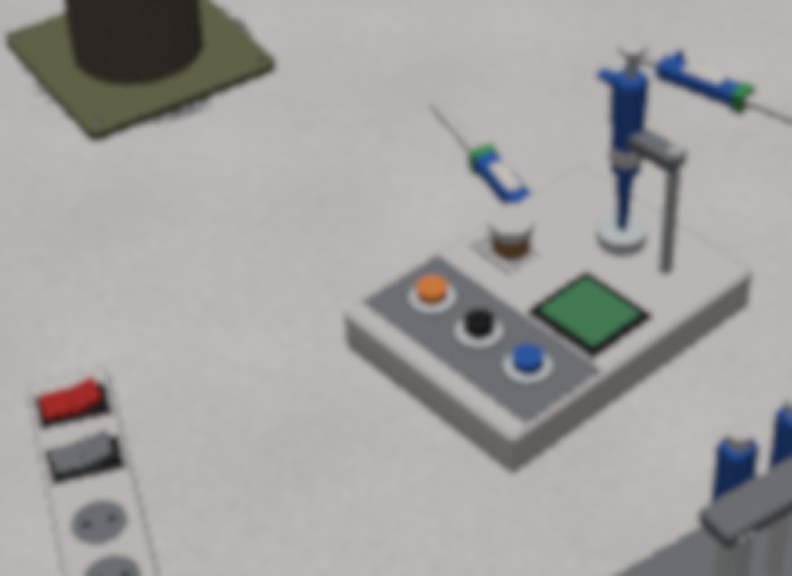

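The crop confirms the layout, with the red rocker's raised end towards strip +y (crop about (95,385)) and the jar and pipettes clear. The measured key and rocker positions fit the tester and strip rectangles within about 1–2 mm. Now I write a planner for the distances in tool axes.

```bash
cat > plan.py <<'E'
import sys,numpy as np
from scipy.spatial.transform import Rotation as R
from workcell import bot
T={'red':(448.1,-264.9),'blue':(628,19),'plunger':(549.2,174.1)}
s=bot.state();r=R.from_rotvec(s['orientation']);M=r.as_matrix()
print('t',round(s['t'],2),'pos',s['tool_pos'].round(1) if hasattr(s['tool_pos'],'round') else np.round(s['tool_pos'],1),'tip z',round(s['tool_pos'][2]-bot.finger_overhang,1),'F',np.round(s['ft_force'],1),'grip',round(s['grip_width'],1),'q',np.round(s['q'],2))
print('tool axes',M.round(3).tolist(),'yaw x',np.degrees(np.arctan2(M[1,0],M[0,0])).round(1))
if len(sys.argv)>1:
    k=sys.argv[1];p=np.array(T[k]) if k in T else np.array(eval(k))
    d=np.r_[p-s['tool_pos'][:2],0];print('rows of 20mm in tool xyz',(M.T@d/20).round(3))
E
python3 plan.py red
```

```text
t 0.1 pos [236.5 468.  233.2] tip z 208.2 F [ 0.3 -0.1 -0.2] grip 85.3 q [ 1.1   0.26 -0.14  1.17  0.    1.57]
tool axes [[0.451, -0.001, -0.893], [0.893, -0.002, 0.451], [-0.002, -1.0, 0.0]] yaw x 63.2
rows of 20mm in tool xyz [-27.937   0.05  -25.971]
```

```bash
python3 -m handwheel '[[0,0,0,0.5,0],[0,0,0,0,0]]'; python3 plan.py red
```

```text
t: 0.27
tool_pos: [236.1, 467.3, 232.2]
orientation: [-1.411, -0.821, 0.827]
ft_force: [0.3, 0.0, 0.3]
grip_width: 63.5
t 0.27 pos [236.1 467.3 232.2] tip z 207.2 F [0.3 0.  0.3] grip 63.5 q [ 1.1   0.26 -0.14  1.17  0.    1.62]
tool axes [[0.491, -0.002, -0.871], [0.871, -0.004, 0.491], [-0.004, -1.0, -0.0]] yaw x 60.6
rows of 20mm in tool xyz [-26.699   0.115 -27.202]
```

```bash
python3 -m handwheel '[[0,-0.1,0,1,0],[0,-0.1,0,1,0],[0,-0.1,0,1,0],[0,-0.1,0,1,0],[0,-0.1,0,1,0],[0,-0.1,0,1,0],[0,-0.1,0,1,0],[0,-0.1,0,1,0]]';python3 -m handwheel '[[0,-0.1,0,1,0],[0,-0.1,0,1,0],[0,-0.1,0,1,0],[0,-0.1,0,1,0],[0,-0.1,0,1,0],[0,-0.1,0,1,0],[0,-0.1,0,1,0],[0,-0.1,0,1,0]]'; python3 plan.py red
```

```text
t: 0.93
tool_pos: [234.9, 464.8, 245.2]
orientation: [-1.565, -0.258, 0.27]
ft_force: [0.4, -0.3, -0.3]
grip_width: -0.0
t: 1.6
tool_pos: [233.9, 463.0, 259.0]
orientation: [-1.568, 0.311, -0.302]
ft_force: [-0.2, 0.4, 0.4]
grip_width: 0.2
t 1.6 pos [233.9 463.  259. ] tip z 234.0 F [-0.2  0.4  0.4] grip 0.2 q [ 1.1   0.25 -0.08  1.26  0.    3.06]
tool axes [[0.925, -0.009, 0.38], [-0.38, -0.018, 0.925], [-0.002, -1.0, -0.02]] yaw x -22.3
rows of 20mm in tool xyz [ 23.741   0.545 -29.588]
```

```bash
A='x'; python3 -m handwheel '[[0.75,-0.05,-0.93,-1,0],[0.75,-0.05,-0.93,0,0],[0.75,-0.05,-0.93,0,0],[0.75,-0.05,-0.93,0,0],[0.75,-0.05,-0.93,0,0],[0.75,-0.05,-0.93,0,0],[0.75,-0.05,-0.93,0,0],[0.75,-0.05,-0.93,0,0]]'; python3 plan.py red
```

```text
t: 2.27
tool_pos: [303.2, 281.5, 266.8]
orientation: [-1.58, 0.232, -0.218]
ft_force: [0.7, 0.3, -0.9]
grip_width: 0.1
t 2.27 pos [303.2 281.5 266.8] tip z 241.8 F [ 0.7  0.3 -0.9] grip 0.1 q [ 0.75  0.07 -0.29  1.23 -0.01  2.61]
tool axes [[0.959, -0.012, 0.282], [-0.282, -0.019, 0.959], [-0.006, -1.0, -0.022]] yaw x -16.4
rows of 20mm in tool xyz [ 14.653   0.442 -24.166]
```

```bash
python3 -m handwheel '[[0.6,0,-1,0,0],[0.6,0,-1,0,0],[0.6,0,-1,0,0],[0.6,0,-1,0,0],[0.6,0,-1,0,0],[0.6,0,-1,0,0],[0.6,0,-1,0,0],[0.6,0,-1,0,0]]'; python3 -m handwheel '[[0.6,0.1,-1,0,0],[0.6,0.1,-1,0,0],[0.6,0.1,-1,0,0],[0.6,0.1,-1,0,0],[0.6,0.1,-1,0,0],[0.6,0.1,-1,0,0],[0.6,0.1,-1,0,0],[0.6,0.1,-1,0,0]]'; python3 plan.py red
```

```text
t: 2.93
tool_pos: [350.9, 91.4, 268.8]
orientation: [-1.582, 0.225, -0.209]
ft_force: [-0.3, -0.9, 0.2]
grip_width: 0.2
t: 3.6
tool_pos: [399.6, -98.5, 254.7]
orientation: [-1.582, 0.219, -0.202]
ft_force: [0.8, 0.7, 0.0]
grip_width: 0.1
t 3.6 pos [399.6 -98.5 254.7] tip z 229.7 F [0.8 0.7 0. ] grip 0.1 q [-0.22  0.06 -0.33  1.19 -0.02  1.61]
tool axes [[0.964, -0.013, 0.264], [-0.264, -0.02, 0.964], [-0.008, -1.0, -0.023]] yaw x -15.3
rows of 20mm in tool xyz [ 4.537  0.131 -7.384]
```

```bash
python3 -m handwheel '[[0.6,0.6,-1,0.3,0],[0.6,0.6,-1,0,0],[0.6,0.6,-1,0,0],[0.6,0.6,-1,0,0],[0.6,0.6,-1,0,0],[0.6,0.6,-1,0,0],[0.4,0.5,-0.6,0,0],[0,0.2,0,0,0]]'; python3 plan.py red
```

```text
t: 4.27
tool_pos: [439.7, -261.7, 166.9]
orientation: [-1.581, 0.236, -0.224]
ft_force: [0.8, -0.3, 0.5]
grip_width: -0.1
t 4.27 pos [ 439.7 -261.7  166.9] tip z 141.9 F [ 0.8 -0.3  0.5] grip -0.1 q [-0.52  0.28 -0.3   1.   -0.02  1.34]
tool axes [[0.958, -0.011, 0.287], [-0.288, -0.021, 0.958], [-0.004, -1.0, -0.023]] yaw x -16.7
rows of 20mm in tool xyz [ 0.446 -0.001 -0.031]
```

```bash
python3 -m handwheel '[[0.45,0.5,0,0,0],[0,0.5,0,0,0],[0,0,0,0,0]]'; python3 plan.py red; python3 - <<'E'
from h import *
from workcell import bot
c=bot.calibration('wrist');im,d=bot.capture('wrist');np.savez('w0.npz',im=im,d=d,**c)
for n,p in(('tip',None),('pin',(442.3,-284,46)),('end',(448.1,-264.9,52))):
    if p is None:continue
    u=proj(c,p);print(n,u.round());cv2.circle(im,tuple(int(v) for v in u),4,(0,255,0),1)
cv2.imwrite('pics/w0.png',im)
E
```

```text
t: 4.52
tool_pos: [446.3, -264.1, 144.2]
orientation: [-1.578, 0.239, -0.22]
ft_force: [-0.7, 0.3, 0.3]
grip_width: -0.3
t 4.52 pos [ 446.3 -264.1  144.2] tip z 119.2 F [-0.7  0.3  0.3] grip -0.3 q [-0.52  0.31 -0.32  0.95 -0.02  1.34]
tool axes [[0.958, -0.015, 0.287], [-0.288, -0.018, 0.958], [-0.009, -1.0, -0.021]] yaw x -16.7
rows of 20mm in tool xyz [ 0.095 -0.001 -0.013]
pin [287. 240.]
end [287. 216.]
```

View pics/w0.png

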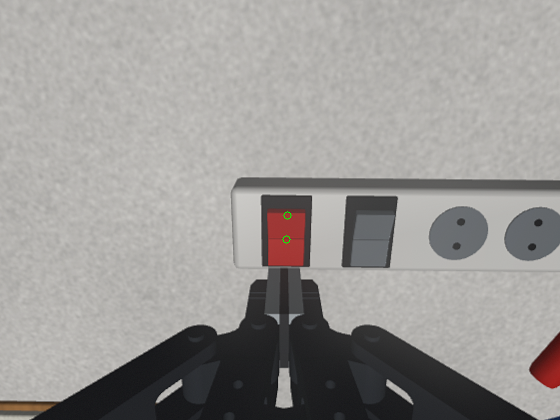

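The wrist view shows the red rocker spanning rows 212–266. My pin point (287,240) falls on its hinge line and the push point (287,216) near the raised end, so the estimate holds. I lower now.

```bash
python3 -m handwheel '[[0.1,1,0,0,0],[0,1,0,0,0],[0,0.5,0,0,0],[0,0.1,0,0,0],[0,0,0,0,0]]'; python3 plan.py red; python3 -m handwheel '[[0,0.25,0,0,0],[0,0.25,0,0,0],[0,0.2,0,0,0]]'; python3 plan.py red
```

```text
t: 4.98
tool_pos: [448.4, -263.1, 95.3]
orientation: [-1.58, 0.231, -0.22]
ft_force: [-0.1, -0.1, 0.7]
grip_width: 0.0
t 4.98 pos [ 448.4 -263.1   95.3] tip z 70.3 F [-0.1 -0.1  0.7] grip 0.0 q [-0.52  0.35 -0.4   0.82 -0.02  1.34]
tool axes [[0.959, -0.01, 0.282], [-0.282, -0.02, 0.959], [-0.004, -1.0, -0.022]] yaw x -16.4
rows of 20mm in tool xyz [ 0.012  0.002 -0.091]
t: 5.23
tool_pos: [449.8, -263.4, 83.8]
orientation: [-1.582, 0.226, -0.223]
ft_force: [0.3, -0.8, -0.1]
grip_width: 0.1
t 5.23 pos [ 449.8 -263.4   83.8] tip z 58.8 F [ 0.3 -0.8 -0.1] grip 0.1 q [-0.52  0.36 -0.41  0.79 -0.02  1.34]
tool axes [[0.96, -0.005, 0.281], [-0.281, -0.022, 0.959], [0.001, -1.0, -0.023]] yaw x -16.3
rows of 20mm in tool xyz [-0.063  0.002 -0.095]
```

```bash
python3 -m handwheel '[[-0.05,0.25,-0.08,0,0],[0,0.25,-0.03,0,0]]'; python3 -m handwheel '[[0,0.25,0,0,0],[0,0.2,0,0,0]]';python3 -m handwheel '[[0,0.2,0,0,0]]'; python3 plan.py red
```

```text
t: 5.4
tool_pos: [449.0, -265.9, 74.1]
orientation: [-1.583, 0.224, -0.224]
ft_force: [0.3, 0.4, -0.6]
grip_width: 0.3
t: 5.57
tool_pos: [449.0, -266.5, 64.2]
orientation: [-1.583, 0.224, -0.225]
ft_force: [0.8, 0.0, -0.2]
grip_width: 0.1
t: 5.65
tool_pos: [448.9, -266.6, 59.7]
orientation: [-1.583, 0.224, -0.225]
ft_force: [-0.2, -0.1, 0.2]
grip_width: 0.3
t 5.65 pos [ 448.9 -266.6   59.7] tip z 34.7 F [-0.2 -0.1  0.2] grip 0.3 q [-0.52  0.39 -0.45  0.73 -0.02  1.33]
tool axes [[0.96, -0.003, 0.281], [-0.281, -0.024, 0.959], [0.004, -1.0, -0.024]] yaw x -16.3
rows of 20mm in tool xyz [-0.061 -0.002  0.072]
```

No force at a nominal tip height of 35 mm, so I look before going on.

```bash
python3 - <<'E'
from h import *
from workcell import bot
out=[]
for n,p in(('scene',(180,262)),('side',(289,309)),('wrist',None)):
    im,d=bot.capture(n)
    if p: x,y=p;im=cv2.resize(im[y-50:y+40,x-60:x+60],(400,300),interpolation=cv2.INTER_CUBIC)
    else: im=cv2.resize(im[150:360,140:420],(400,300))
    out.append(im)
out.append(out[0]*0)
cv2.imwrite('pics/chk.png',np.vstack([np.hstack(out[:2]),np.hstack(out[2:])]))
E
python3 plan.py
```

```text
t 5.8 pos [ 448.5 -266.4   59.7] tip z 34.7 F [-0.5 -0.2  0.5] grip 0.1 q [-0.52  0.39 -0.45  0.73 -0.02  1.33]
tool axes [[0.96, -0.004, 0.281], [-0.281, -0.023, 0.959], [0.003, -1.0, -0.023]] yaw x -16.3
```

View pics/chk.png

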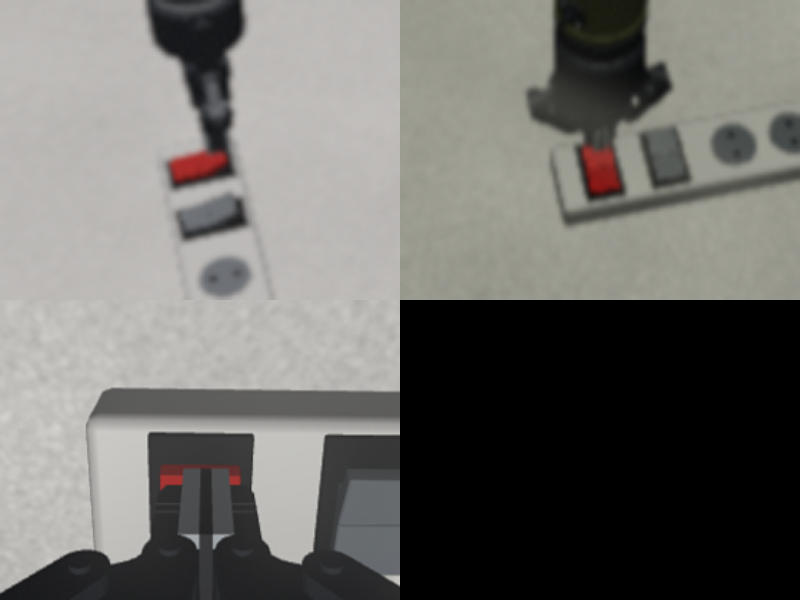

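Fingers sit over the raised end (wrist crop about (205,470)), and the rocker does not look tilted yet. So the real fingertips are shorter than nominal. I continue in small steps and watch the force.

```bash
python3 -m handwheel '[[0,0.15,0,0,0]]';python3 -m handwheel '[[0,0.15,0,0,0]]'; python3 -m handwheel '[[0,0.15,0,0,0]]'; python3 plan.py red
```

```text
t: 5.88
tool_pos: [449.1, -266.8, 57.1]
orientation: [-1.583, 0.224, -0.225]
ft_force: [0.5, 0.5, 0.5]
grip_width: -0.1
t: 5.97
tool_pos: [449.2, -266.9, 54.0]
orientation: [-1.583, 0.223, -0.225]
ft_force: [0.1, -0.5, -0.2]
grip_width: -0.1
t: 6.05
tool_pos: [449.7, -266.2, 51.2]
orientation: [-1.581, 0.222, -0.225]
ft_force: [0.7, 4.8, 5.2]
grip_width: -0.0
t 6.05 pos [ 449.7 -266.2   51.2] tip z 26.2 F [0.7 4.8 5.2] grip -0.0 q [-0.52  0.4  -0.46  0.71 -0.02  1.33]
tool axes [[0.96, -0.001, 0.281], [-0.281, -0.022, 0.96], [0.005, -1.0, -0.021]] yaw x -16.3
rows of 20mm in tool xyz [-0.094 -0.001  0.038]
```

```bash
python3 - <<'E'
from h import *
from workcell import bot
from scipy.spatial.transform import Rotation as R
s=bot.state();c=bot.calibration('wrist');im,d=bot.capture('wrist');np.savez('w1.npz',im=im,d=d,**c)
p=np.array(s['tool_pos']);M=R.from_rotvec(s['orientation']).as_matrix()
print(p,s['ft_force'])
for o in(-5,0,5,15,25):
  for dz in(-11,11):print(o,dz,proj(c,p+M[:,1]*o+M[:,2]*dz).round(1))
sy=np.array([.292,.956,0])
for a,z in((0,46),(23,35),(19,44),(23,53),(33,35)):print('strip',a,z,proj(c,np.array([442.3,-284,0])+a*sy+[0,0,z]).round(1))
print('depth col 283',[(v,int(d[v,283]),int(d[v,262])) for v in range(225,300,5)])
P=lambda u,v:(c['pose'][:3,:3]@(np.linalg.inv(c['mtx'])@[u,v,1]*d[v,u])+c['pose'][:3,3]).round(1)
for v in range(225,310,6):print(v,P(262,v),P(278,v),P(290,v),im[v,278])
cv2.imwrite('pics/w1.png',cv2.resize(im[200:350,180:380],(800,600),interpolation=cv2.INTER_CUBIC))
E
```

```text
[ 449.69950394 -266.15751267   51.17826889] [0.72785551 4.82817811 5.21357605]
-5 -11 [282.4 317.1]
-5 11 [282.3 271.2]
0 -11 [282.4 310.5]
0 11 [282.4 265.6]
5 -11 [282.5 304.2]
5 11 [282.4 260.5]
15 -11 [282.6 292.8]
15 11 [282.5 251. ]
25 -11 [282.7 282.5]
25 11 [282.6 242.5]
strip 0 46 [278.  318.7]
strip 23 35 [278.5 263.4]
strip 19 44 [278.3 280.5]
strip 23 53 [278.1 283.1]
strip 33 35 [278.7 244. ]
depth col 283 [(225, 186, 186), (230, 181, 180), (235, 175, 174), (240, 171, 170), (245, 169, 169), (250, 169, 170), (255, 169, 169), (260, 169, 169), (265, 170, 170), (270, 151, 162), (275, 147, 159), (280, 143, 150), (285, 139, 147), (290, 137, 145), (295, 133, 141)]
225 [ 444.3 -247.8   16.8] [ 452.  -250.6   15.7] [ 457.9 -252.    16.4] [92 93 93]
231 [ 444.6 -248.1   24.3] [ 452.  -250.6   23.6] [ 457.7 -252.3   23.5] [92 93 94]
237 [ 444.9 -248.6   30.9] [ 452.1 -250.8   30.7] [ 457.5 -252.4   30.6] [96 97 98]
243 [ 444.7 -249.8   34.9] [ 451.7 -252.1   34.6] [ 457.  -254.    33.7] [154 157 158]
249 [ 443.9 -252.4   35.6] [ 451.  -254.6   35.5] [ 456.3 -256.4   34.9] [184 188 189]
255 [ 443.3 -254.7   37.2] [ 450.4 -256.6   37.5] [ 455.7 -258.1   37.6] [57 57 57]
261 [ 442.6 -257.    38.5] [ 449.7 -259.1   38.5] [ 454.9 -261.1   37.5] [56 56 56]
267 [ 473.5 -185.1  190. ] [ 450.9 -255.4   51.4] [ 455.8 -256.9   51.4] [62 60 60]
273 [ 442.2 -259.4   45.3] [ 451.2 -254.7   58.1] [ 455.9 -256.    58.2] [79 79 77]
279 [ 443.6 -256.8   55.6] [ 451.4 -254.2   63.8] [ 455.9 -255.6   63.7] [80 78 76]
285 [ 444.  -256.6   60.9] [ 451.4 -254.5   67.8] [ 455.7 -256.1   67.2] [79 77 76]
291 [ 444.2 -256.6   65.4] [ 451.4 -254.5   72.1] [ 455.5 -256.4   71. ] [79 78 76]
297 [ 444.4 -256.6   69.7] [ 451.4 -254.6   75.9] [ 455.6 -255.8   76. ] [78 77 75]
303 [ 444.7 -256.6   73.9] [ 451.7 -253.9   80.9] [ 455.6 -255.3   80.5] [78 77 75]
309 [ 444.9 -256.5   78. ] [ 451.7 -253.9   84.4] [ 455.5 -255.5   83.8] [80 78 76]
```

View pics/w1.png

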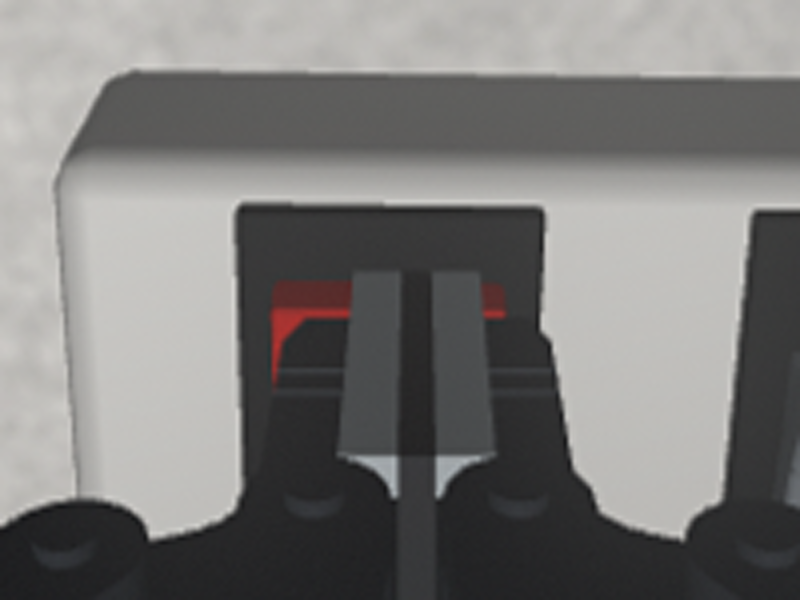

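The fingertips actually end at about z 50 (crop bottom edge (415,272)), level with the reported TCP rather than 25 mm ahead of it. Contact is right at the rocker's raised end, so I keep pressing and treat tip z as TCP z.

```bash
python3 -m handwheel '[[-0.05,0.2,0,0,0]]';python3 -m handwheel '[[0,0.2,0,0,0]]'; python3 -m handwheel '[[0,0.2,0,0,0]]'; python3 plan.py red
```

```text
t: 6.18
tool_pos: [449.9, -265.7, 47.3]
orientation: [-1.58, 0.22, -0.227]
ft_force: [1.3, 3.0, 4.5]
grip_width: -0.2
t: 6.27
tool_pos: [450.4, -265.3, 45.5]
orientation: [-1.58, 0.218, -0.228]
ft_force: [-12.6, 10.0, 55.0]
grip_width: -0.1
t: 6.35
tool_pos: [450.4, -265.3, 45.5]
orientation: [-1.581, 0.217, -0.228]
ft_force: [-12.9, 9.0, 53.4]
grip_width: 0.0
t 6.35 pos [ 450.4 -265.3   45.5] tip z 20.5 F [-12.9   9.   53.4] grip 0.0 q [-0.52  0.4  -0.47  0.68 -0.02  1.33]
tool axes [[0.96, 0.004, 0.279], [-0.279, -0.022, 0.96], [0.01, -1.0, -0.02]] yaw x -16.2
rows of 20mm in tool xyz [-0.117 -0.001 -0.014]
```

Firm stop at z 45.5, which fits the fully-on height. Lift and verify.

```bash
python3 -m handwheel '[[0,-0.3,0,0,0],[0,-1,0,0,0],[0,-1,0,0,0],[0,-1,0,0,0],[0,-1,0,0,0],[0,0,0,0,0]]'; python3 plan.py blue; python3 - <<'E'
from h import *
from workcell import bot
c=bot.calibration('wrist');im,d=bot.capture('wrist')
im0=np.load('w0.npz')['im']
P=lambda u,v:(c['pose'][:3,:3]@(np.linalg.inv(c['mtx'])@[u,v,1]*d[v,u])+c['pose'][:3,3]).round(1)
sy=np.array([.292,.956,0])
for a in(-20,-12,0,8,14,19):
    u,v=proj(c,np.array([442.3,-284,0])+a*sy+[0,0,46]).round().astype(int);print(a,u,v,P(u,v),im[v,u])
    ; 
cv2.imwrite('pics/w2.png',np.hstack([im[170:300,200:430],im0[170:300,200:430]]).repeat(1,0))
E
```

```text
t: 6.85
tool_pos: [448.0, -265.3, 135.8]
orientation: [-1.589, 0.22, -0.228]
ft_force: [1.0, 0.0, 0.8]
grip_width: -0.1
t 6.85 pos [ 448.  -265.3  135.8] tip z 110.8 F [1.  0.  0.8] grip -0.1 q [-0.52  0.3  -0.35  0.91 -0.03  1.34]
tool axes [[0.96, 0.001, 0.28], [-0.28, -0.03, 0.96], [0.009, -1.0, -0.028]] yaw x -16.3
rows of 20mm in tool xyz [ 4.662 -0.416 16.161]  File "<stdin>", line 9
    ; 
    ^
SyntaxError: invalid syntax
```

```bash
python3 - <<'E'
from h import *
from workcell import bot
c=bot.calibration('wrist');im,d=bot.capture('wrist')
im0=np.load('w0.npz')['im']
P=lambda u,v:(c['pose'][:3,:3]@(np.linalg.inv(c['mtx'])@[u,v,1]*d[v,u])+c['pose'][:3,3]).round(1)
sy=np.array([.292,.956,0])
for a in(-20,-12,0,8,14,19):
    u,v=proj(c,np.array([442.3,-284,0])+a*sy+[0,0,46]).round().astype(int);print(a,u,v,P(u,v),im[v,u])
cv2.imwrite('pics/w2.png',np.hstack([im[170:300,200:400],im0[170:300,200:400]]))
E
```

```text
-20 281 269 [ 450.7 -253.9  139.7] [44 44 50]
-12 281 259 [ 439.  -294.    49.6] [ 61  64 175]
0 281 243 [ 442.  -283.9   46.4] [ 59  62 172]
8 282 232 [ 444.8 -276.7   45.3] [ 62  65 180]
14 282 224 [ 446.4 -271.2   45.1] [ 64  68 182]
19 282 217 [ 447.8 -266.6   44.5] [ 67  70 184]
```

View pics/w2.png

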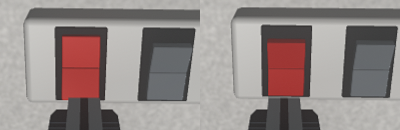

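Rocker is on: depth gives 44.5 mm at +19 mm and 49.6 mm at -12 mm (left panel, before on the right), and the grey rocker is unchanged. Now on to the blue key.

```bash
python3 -m handwheel '[[0.28,0,1,0,0],[0.28,0,1,0,0],[0.28,0,1,0,0],[0.28,0,1,0,0],[0.28,0,1,0,0],[0.28,0,1,0,0],[0.28,0,1,0,0],[0.28,0,1,0,0]]'; python3 -m handwheel '[[0.28,0,1,0,0],[0.28,0,1,0,0],[0.28,0,1,0,0],[0.28,0,1,0,0],[0.28,0,1,0,0],[0.28,0,1,0,0],[0.28,0,0.7,0,0],[0,0,0,0,0]]';  python3 plan.py blue
```

```text
t: 7.57
tool_pos: [531.1, -123.6, 118.6]
orientation: [-1.594, 0.24, -0.224]
ft_force: [0.0, 0.2, 0.3]
grip_width: 0.1
t: 8.23
tool_pos: [605.6, 0.4, 97.7]
orientation: [-1.601, 0.251, -0.209]
ft_force: [0.3, 0.2, 0.2]
grip_width: 0.1
t 8.23 pos [6.056e+02 4.000e-01 9.770e+01] tip z 72.7 F [0.3 0.2 0.2] grip 0.1 q [ 0.02  0.5  -0.13  0.97 -0.04  1.88]
tool axes [[0.958, -0.033, 0.286], [-0.287, -0.038, 0.957], [-0.02, -0.999, -0.046]] yaw x -16.7
rows of 20mm in tool xyz [ 0.805 -0.072  1.212]
```

```bash
python3 -m handwheel '[[0.45,-0.1,0.65,0,0],[0.4,-0.1,0.6,0,0],[0,-0.05,0,0,0]]'; python3 plan.py blue; python3 - <<'E'
from h import *
from workcell import bot
c=bot.calibration('wrist');im,d=bot.capture('wrist')
for p in((628,19,68),):
    u=proj(c,p);print(u);cv2.circle(im,tuple(int(v) for v in u),4,(0,255,0),1)
bl=sorted(blobs(im,(100,110,70),(130,255,255),(0,0,560,419),60),key=lambda t:-t[0])
for b in bl[:3]:print(b,onz(c,b[1],68).round(1))
cv2.imwrite('pics/w3.png',im)
E
```

```text
t: 8.48
tool_pos: [626.9, 18.7, 97.0]
orientation: [-1.606, 0.256, -0.203]
ft_force: [1.0, -0.6, -0.5]
grip_width: 0.1
t 8.48 pos [626.9  18.7  97. ] tip z 72.0 F [ 1.  -0.6 -0.5] grip 0.1 q [ 0.05  0.54 -0.06  1.01 -0.04  1.91]
tool axes [[0.958, -0.04, 0.286], [-0.287, -0.042, 0.957], [-0.027, -0.998, -0.051]] yaw x -16.7
rows of 20mm in tool xyz [ 0.05  -0.003  0.03 ]
[286.08700353 255.60529098]
(np.int32(1897), array([283.3, 245.6]), array([259, 221,  50,  47])) [628.3  24.8  68. ]
```

View pics/w3.png

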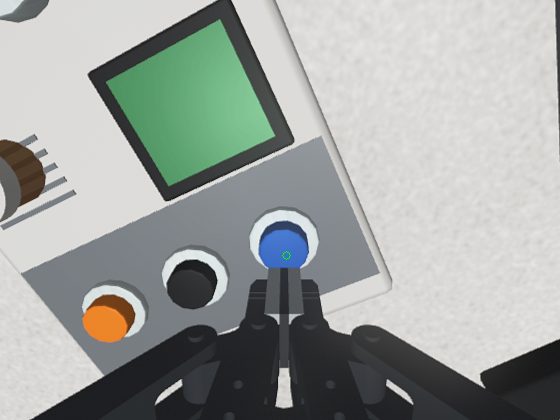

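The wrist view has the blue key centred near (284,250), my predicted point at (286,255) and the fingers aligned in front of it. It is about 2 mm off in y, so I correct slightly and press, expecting contact at TCP z of about 68.

```bash
python3 -m handwheel '[[0.07,0.3,0.19,0,0],[0,0.4,0,0,0],[0,0.25,0,0,0]]'; python3 -m handwheel '[[0,0.2,0,0,0]]';  python3 -m handwheel '[[0,0.2,0,0,0]]'; python3 -m handwheel '[[0,0.15,0,0,0]]';python3 plan.py blue
```

```text
t: 8.78
tool_pos: [625.7, 17.8, 76.6]
orientation: [-1.608, 0.26, -0.203]
ft_force: [-0.6, -0.4, -0.3]
grip_width: -0.2
t: 8.87
tool_pos: [624.4, 16.9, 71.6]
orientation: [-1.609, 0.262, -0.203]
ft_force: [0.3, 0.8, 0.3]
grip_width: -0.0
t: 8.95
tool_pos: [624.3, 16.7, 67.2]
orientation: [-1.607, 0.262, -0.203]
ft_force: [1.2, 1.9, 3.4]
grip_width: 0.1
t: 9.03
tool_pos: [624.4, 16.6, 64.4]
orientation: [-1.606, 0.261, -0.204]
ft_force: [-3.1, 1.3, 22.7]
grip_width: -0.1
t 9.03 pos [624.4  16.6  64.4] tip z 39.4 F [-3.1  1.3 22.7] grip -0.1 q [ 0.05  0.57 -0.11  0.94 -0.04  1.91]
tool axes [[0.956, -0.042, 0.289], [-0.291, -0.042, 0.956], [-0.028, -0.998, -0.053]] yaw x -16.9
rows of 20mm in tool xyz [ 0.136 -0.013  0.164]
```

```bash
python3 -m handwheel '[[0,0.15,0,0,0]]'; python3 -m handwheel '[[0,0.15,0,0,0],[0,0,0,0,0]]'; python3 -m handwheel '[[0,-0.4,0,0,0],[0,-1,0,0,0],[0,-1,0,0,0],[0,0,0,0,0]]';python3 plan.py blue;python3 - <<'E'
from h import *
from workcell import bot
c=bot.calibration('wrist');im,d=bot.capture('wrist')
P=lambda u,v:(c['pose'][:3,:3]@(np.linalg.inv(c['mtx'])@[u,v,1]*d[v,u])+c['pose'][:3,3]).round(1)
bl=sorted(blobs(im,(100,110,70),(130,255,255),(0,0,560,419),60),key=lambda t:-t[0])
for b in bl[:1]:
    print(b);u,v=b[1].round().astype(int)
    for k in(-6,0,6,12):print(P(u,v+k),P(u+8,v+k))
for x,y in((573.5,11),(519,3.5)):
    u,v=proj(c,(x,y,68)).round().astype(int);print('other key',u,v,P(u,v),im[v,u])
cv2.imwrite('pics/w4.png',im)
E
```

```text
t: 9.12
tool_pos: [624.5, 16.7, 64.2]
orientation: [-1.605, 0.26, -0.206]
ft_force: [-8.0, 0.9, 31.4]
grip_width: 0.0
t: 9.28
tool_pos: [624.4, 16.6, 66.0]
orientation: [-1.604, 0.257, -0.208]
ft_force: [0.2, -0.3, -0.3]
grip_width: -0.2
t: 9.62
tool_pos: [623.7, 17.2, 115.3]
orientation: [-1.607, 0.261, -0.206]
ft_force: [0.5, -0.3, 1.7]
grip_width: 0.1
t 9.62 pos [623.7  17.2 115.3] tip z 90.3 F [ 0.5 -0.3  1.7] grip 0.1 q [ 0.05  0.53 -0.04  1.05 -0.04  1.92]
tool axes [[0.956, -0.042, 0.29], [-0.292, -0.043, 0.956], [-0.028, -0.998, -0.053]] yaw x -17.0
rows of 20mm in tool xyz [ 0.178 -0.013  0.147]
(np.int32(1458), array([289. , 225.9]), array([268, 205,  44,  43]))
[628.8  26.8  63.4] [633.   25.2  62.5]
[627.6  22.7  62. ] [631.9  21.5  62.1]
[626.6  19.6  63. ] [631.   18.5  63.4]
[625.5  15.9  62.7] [630.   14.9  63.4]
other key 205 272 [573.9  11.5  68.9] [50 49 48]
other key 126 304 [519.2   3.7  68.2] [ 40 129 234]
```

Blue key top is at about 62–63 mm, so it is fully in. Black and orange are still at 68 mm and untouched. Rise above the plunger height, then move across.

```bash
python3 -m handwheel '[[0,-1,0,0,0],[0,-1,0,0,0],[0,-1,0,0,0],[0,-1,0,0,0],[0,-1,0,0,0],[0,-1,0,0,0],[0,-1,0,0,0],[0,-1,0,0,0]]'; python3 -m handwheel '[[0,-1,0,0,0],[0,-0.4,0,0,0],[0,0,0,0,0]]'; python3 plan.py plunger
```

```text
t: 10.33
tool_pos: [622.6, 22.0, 264.4]
orientation: [-1.614, 0.285, -0.184]
ft_force: [0.5, 0.2, 0.1]
grip_width: 0.1
t: 10.58
tool_pos: [625.5, 23.0, 294.0]
orientation: [-1.615, 0.285, -0.185]
ft_force: [0.3, -0.2, 0.1]
grip_width: -0.0
t 10.58 pos [625.5  23.  294. ] tip z 269.0 F [ 0.3 -0.2  0.1] grip -0.0 q [ 0.06  0.49  0.37  1.52 -0.04  1.93]
tool axes [[0.954, -0.071, 0.29], [-0.294, -0.047, 0.955], [-0.054, -0.996, -0.066]] yaw x -17.1
rows of 20mm in tool xyz [-5.859 -0.086  6.105]
```

```bash
python3 -m handwheel '[[-0.9,0,0.9,0,0],[-0.9,0,0.9,0,0],[-0.9,0,0.9,0,0],[-0.9,0,0.9,0,0],[-0.9,0,0.9,0,0],[-0.9,0,0.9,0,0],[0,0,0,0,0]]'; python3 plan.py plunger;python3 - <<'E'
from h import *
from workcell import bot
c=bot.calibration('wrist');im,d=bot.capture('wrist');np.savez('w5.npz',im=im,d=d,**c)
u,v=proj(c,(549.2,174.1,251));print(u,v);cv2.circle(im,(int(u),int(v)),4,(0,255,0),1)
w,x=np.mgrid[:420,:560];K=c['mtx'];Q=np.stack([(x-K[0,2])/K[0,0]*d,(w-K[1,2])/K[1,1]*d,d],-1)@c['pose'][:3,:3].T+c['pose'][:3,3]
m=(d>0)&(abs(Q[...,2]-251)<5)&(np.hypot(Q[...,0]-549,Q[...,1]-174)<25)
print(m.sum(),Q[m].mean(0).round(1),Q[m].min(0).round(1),Q[m].max(0).round(1))
cv2.imwrite('pics/w5.png',im)
E
```

```text
t: 11.17
tool_pos: [548.8, 159.2, 278.7]
orientation: [-1.621, 0.302, -0.178]
ft_force: [-0.0, 0.1, -0.3]
grip_width: -0.0
t 11.17 pos [548.8 159.2 278.7] tip z 253.7 F [-0.   0.1 -0.3] grip -0.0 q [ 0.3   0.41  0.19  1.45 -0.02  2.17]
tool axes [[0.951, -0.087, 0.296], [-0.301, -0.051, 0.952], [-0.067, -0.995, -0.075]] yaw x -17.5
rows of 20mm in tool xyz [-0.206 -0.04   0.716]
278.0184879946221 230.77533365411162
1476 [549.3 178.3 251.3] [538.1 166.7 246.1] [559.5 188.3 253.6]
```

View pics/w5.png

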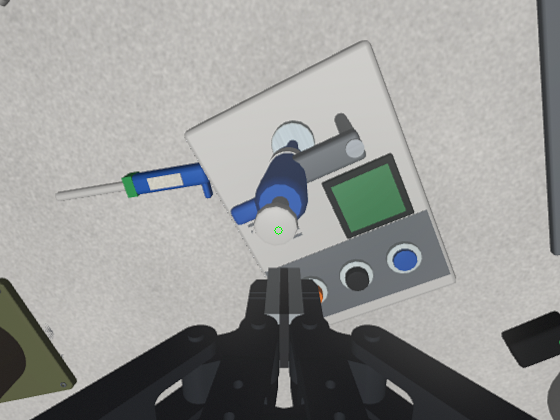

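The plunger disc is visible at (276,223). Depth puts its centre at about (549,177.5) and z 251, and it is clear of the fingers. Aligning, then descending vertically (tool axes tilted about 5°, compensated).

```bash
sed -i "s/549.2,174.1/549,177.3/" plan.py; python3 -m handwheel '[[-0.26,0,0.45,0,0],[0,-0.05,0.4,0,0],[0,0,0,0,0]]'; python3 plan.py plunger; python3 -m handwheel '[[0.03,0.4,0.03,0,0],[0.02,0.3,0.02,0,0],[0,0,0,0,0]]'; python3 plan.py plunger
```

```text
t: 11.47
tool_pos: [549.1, 175.2, 275.2]
orientation: [-1.625, 0.307, -0.177]
ft_force: [0.2, -0.1, 0.3]
grip_width: 0.2
t 11.47 pos [549.1 175.2 275.2] tip z 250.2 F [ 0.2 -0.1  0.3] grip 0.2 q [ 0.32  0.42  0.2   1.46 -0.02  2.2 ]
tool axes [[0.951, -0.091, 0.297], [-0.303, -0.055, 0.951], [-0.07, -0.994, -0.08]] yaw x -17.7
rows of 20mm in tool xyz [-0.036 -0.005  0.097]
t: 11.72
tool_pos: [550.4, 174.3, 258.9]
orientation: [-1.626, 0.308, -0.178]
ft_force: [-0.5, 0.1, 0.4]
grip_width: -0.1
t 11.72 pos [550.4 174.3 258.9] tip z 233.9 F [-0.5  0.1  0.4] grip -0.1 q [ 0.32  0.43  0.17  1.42 -0.02  2.2 ]
tool axes [[0.95, -0.091, 0.299], [-0.304, -0.056, 0.951], [-0.07, -0.994, -0.081]] yaw x -17.8
rows of 20mm in tool xyz [-0.113 -0.002  0.121]
```

```bash
python3 -m handwheel '[[-0.1,0.2,0.15,0,0],[0,0.2,0.03,0,0]]'; python3 -m handwheel '[[0,0.2,0.03,0,0]]'; python3 -m handwheel '[[0,0.2,0.03,0,0]]'; python3 -m handwheel '[[0,0.2,0.03,0,0]]'; python3 plan.py plunger
```

```text
t: 11.88
tool_pos: [549.5, 177.1, 250.4]
orientation: [-1.625, 0.309, -0.181]
ft_force: [-0.5, 1.0, 4.1]
grip_width: -0.0
t: 11.97
tool_pos: [549.5, 177.2, 246.6]
orientation: [-1.625, 0.308, -0.181]
ft_force: [-1.2, -0.7, 5.5]
grip_width: -0.2
t: 12.05
tool_pos: [549.5, 177.2, 243.0]
orientation: [-1.625, 0.308, -0.183]
ft_force: [-1.2, -1.7, 7.5]
grip_width: 0.1
t: 12.13
tool_pos: [549.5, 177.3, 239.8]
orientation: [-1.625, 0.306, -0.184]
ft_force: [-0.4, -1.4, 21.3]
grip_width: -0.1
t 12.13 pos [549.5 177.3 239.8] tip z 214.8 F [-0.4 -1.4 21.3] grip -0.1 q [ 0.33  0.43  0.12  1.37 -0.03  2.21]
tool axes [[0.95, -0.086, 0.302], [-0.307, -0.056, 0.95], [-0.065, -0.995, -0.08]] yaw x -17.9
rows of 20mm in tool xyz [-0.026  0.002 -0.006]
```

At the stop: the force jumped from 7.5 to 21 N. Hold there for over 0.3 s with a steady push.

```bash
python3 -m handwheel '[[0,0.15,0,0,0],[0,0.15,0,0,0],[0,0.15,0,0,0],[0,0.15,0,0,0],[0,0.15,0,0,0],[0,0.15,0,0,0],[0,0.15,0,0,0],[0,0.15,0,0,0]]'; python3 plan.py plunger; python3 - <<'E'
from h import *
from workcell import bot
out=[]
for n,(x,y) in(('scene',(320,185)),('side',(255,185))):
    im,d=bot.capture(n);out.append(cv2.resize(im[y-75:y+75,x-100:x+100],(400,300),interpolation=cv2.INTER_CUBIC))
    c=bot.calibration(n)
    P=np.load(('S' if n=='scene' else 'D')+'P.npy')
cv2.imwrite('pics/fin.png',np.hstack(out))
E
python3 plan.py plunger
```

```text
t: 12.8
tool_pos: [549.5, 177.2, 239.9]
orientation: [-1.61, 0.285, -0.205]
ft_force: [-2.4, -0.0, 15.2]
grip_width: -0.2
t 12.8 pos [549.5 177.2 239.9] tip z 214.9 F [-2.4 -0.  15.2] grip -0.2 q [ 0.33  0.4   0.09  1.32 -0.02  2.21]
tool axes [[0.951, -0.058, 0.304], [-0.306, -0.045, 0.951], [-0.041, -0.997, -0.06]] yaw x -17.8
rows of 20mm in tool xyz [-0.028  0.001 -0.003]
t 12.9 pos [549.5 177.2 239.9] tip z 214.9 F [-3.3 -0.  14.3] grip -0.2 q [ 0.33  0.4   0.09  1.32 -0.02  2.21]
tool axes [[0.951, -0.058, 0.304], [-0.306, -0.045, 0.951], [-0.041, -0.997, -0.06]] yaw x -17.8
rows of 20mm in tool xyz [-0.026  0.001 -0.001]
```

View pics/fin.png

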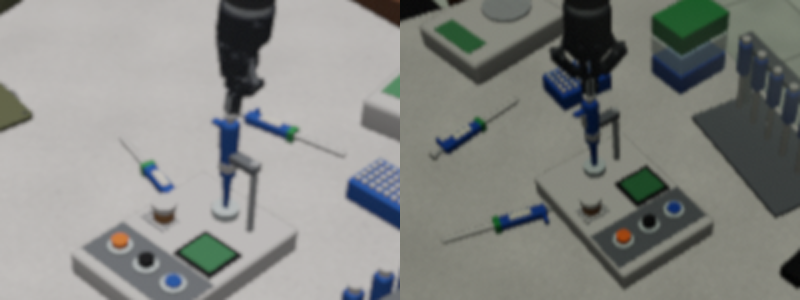

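The final view shows the fingers pressing the plunger, with the jar, pipettes and tip rack in place. The force holds at 14–15 N, well above the 8 N spring force, so the plunger is at its stop. Handing in.

```bash
python3 -c "
from workcell import bot
print(bot.finish_job());s=bot.state();print(s['t'],s['tool_pos'],s['ft_force'])"
```

```text
the job is handed in; nothing more can be done
None
the job is handed in; nothing more can be done
```

I pushed the red rocker on, pressed the blue key in, then pushed the plunger down. I handed the job in at about 12.9 s while still holding it there; the system gave no verdict.

- **Red rocker:** on. Depth afterwards gave 44.5 mm at the pushed end and 49.6 mm at 12 mm beyond the pin on the other side. In the wrist view the grey rocker had not moved.
- **Blue key:** fully in, with its top at about 62–63 mm. The black and orange keys were still at 68–69 mm.
- **Plunger:** at its stop. The force jumped from 7.5 to 21 N there and was 14–15 N in the last readings before hand-in, against a spring of 8 N at most. I did not measure plunger travel directly; that it is at the stop rests on the force jump and the roughly 13 mm of descent after contact.
- **Bystanders:** the last images show the jar, the tip rack and the two pipettes in view (front and left of the tester) looking undisturbed. I did not measure their positions. I did not re-check the third pipette, the screwdriver, the adapter or the strip's position after the rocker push.

**Disagreement:** with the jaws shut, the fingertips were only about 0–3 mm ahead of the reported TCP, not the stated 25 mm. I relied on contact force and camera depth instead. The tool also drifted 3–5° out of vertical, which I compensated for on the plunger descent.

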